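Draw the rolling pin out of the counter display case and hold it up

ROBOT

A 6-joint arm with a two-finger parallel gripper is mounted at the origin on the work surface. World frame = base frame: x ahead of the robot, y to its left, z up, the work surface at z = 0. Lengths are in m, angles in degrees, forces in N, time in s.
With the tool pointing down it reaches from about 0.25 to 0.725 m from the base axis. Payload 9.7 kg.
Tool frame: the origin (TCP) lies at the very end of the fingers, on their centre line; the grasp point (between the pads) lies 19 mm behind it (bot.grip_point_offset is the distance from the TCP to the grasp point, in m); y points along the fingers, x is the direction in which the jaws open and shut, and the axes are right-handed (so a half turn about y gives the same grasp; the last joint's range is limited). The gripper opens to 85 mm and grips with 20 to 120 N. Pads are 22 mm wide; open, the fingers measure 114 mm over their backs; the gripper's body (76 mm by 85 mm) begins 54 mm behind the grasp point. The pads swing forward as they close: fully open they stand 13 mm farther back than shut.
Start: joints at [66.979, 4.979, 10.078, 95.1, 0, 90], TCP at [0.215, 0.506, 0.231] pointing down, gripper open.
Joint ranges: [-179.16, 179.16], [-48.56, 103.87], [-65.8, 70.77], [-126.05, 130.52], [-82.76, 87.17], [-180, 180]. Speed limits (degrees/s): [127.2, 127.2, 147.25, 180, 180, 180].

INTERFACE

Orientations are given as [roll, pitch, yaw] about the fixed x, y, z axes, in that order (R = Rz(yaw) Ry(pitch) Rx(roll)).
In Python, from workcell import bot gives the robot as it stands.
- The arm moves only by the shell command python3 -m inch 'ROWS' [FORCE]. ROWS is JSON, a list of rows, each a list of 3 entries, a list of its own where there are three numbers: the shift along the tool's x, y, z in mm, then the turn, a rotation vector about the tool's x, y, z in rad, then the finger opening in mm, from 0 to 85.4. In form: [[[x, y, z], [ax, ay, az], grip], ...]. A call has 1 to 20 rows; each row is the pose to reach, as a shift and turn from the pose measured when the call began, along the tool's axes at that moment; what a row does not reach only later rows make up. A row lasts 1/10 s, in which the tool goes at most 50 mm and 8.59 degrees, less where a joint would pass 70% of its speed; a pose out of reach is approached as far as the arm can. A call with a gripper value outside its range is refused whole. The fingers move at their own pace and stop on an object; FORCE is the grip in N (left out, the last holds). Time passes only in rows, so rows that repeat a pose let the fingers close. It gives the time, the measured TCP pose, the force and the opening at its end, in the units of the state.
- bot.get_obs(): the state, without advancing time (a new reading comes with each control period).
- bot.camera(name): name is "scene" or "top" or "wrist"; returns a dict with "frame" (480x640x3 uint8, red, green, blue), "mtx" (3x3 intrinsics, pixels), "origin" and "orientation" of the camera in the world. Camera axes: x right, y down, z forward; pixel columns grow to the right and rows downward; lengths in m; the calibration is good to about 2 mm. A picture is of the moment at which its call begins. There is no depth.
- bot.job_done(): hands the job in, once; it reports no verdict.
Trained networks look in a picture, given as the dict that the camera call returned (one of the last four; its "shot" number tells which), for a name from the list of things; names that differ only in an ending like _2 or _b are one class to them, and where a whole thing is asked for, a point or a joint stands for the part that bears it (a point fixed in the world has none). Each returns a list of dicts, best first, with "confidence" (0 to 1); they miss things now and then, are a little off and sometimes report something else, mostly with a low value. They report only what shows in the picture. A call takes as long as a camera call.
- bot.search_frame(picture, name): "box" ([left, top, right, bottom] in pixels, round what is visible of it).
- bot.cut_out(picture, name): "region" (480x640 bool, what is visible of it) and "box" ([left, top, right, bottom] in pixels, round what is visible of it).
The state is a dict: "time": time; "q": joint angles; "qd": joint speeds; "joint_efforts": joint torques, N m; "ee_pos": TCP position; "tcp_rot": TCP orientation; "wrist_force": force on the tool from outside, world axes, zero at the start; "torque": the same for the moment, N m; "opening": finger opening in m.
Only numpy, scipy, OpenCV 4.12 (cv2) and the standard library are available. Lean on these libraries where they do the work, as an engineer would, in place of code of your own. Each camera call takes 0.05 s, during which the arm holds its last target. There are 200 camera calls.

TASK

A customer wants the wooden rolling pin from the display case on the shop counter. It is longer than the opening in the case's fixed top, so bring one end out first, tilt it through the opening without forcing it against the case, and finish still gripping it, holding it level and still above the opening, its whole length at least 10 cm above the case's top. Leave the jar, the tin and the carton where they stand.

Things in the scene. Friction and masses are not known exactly. Their poses are not given: they have to be found in the camera images.
- opening (a point): centre of the opening in the top of the display case, at the height of the case's top surface (67 mm above the counter). The opening is 130 mm across the case (x) by 180 mm along it (y), centred on the case; z = up. At both its y ends the case's fixed covers begin, edged with 10 mm wide aluminium strips.
- pin_center (a point): centre of the rolling pin, on its axis: a plain round straight stick of light wood, 26 mm in diameter, 270 mm long, about 0.1 kg, lying on the floor of the case roughly along it, with both ends under the covers. y = along the pin.
- pin_end_a (a point): centre of one end face of the rolling pin, 135 mm from its centre along its +y
- pin_end_b (a point): centre of the other end face, 135 mm from its centre along its -y
- jar: bystander: amber glass jar with a steel cap, 60 mm across, 85 mm high, on the counter; origin at the centre of its underside
- tin: bystander: tin can with a paper label, 66 mm across, 80 mm high, on the counter; origin at the centre of its underside
- carton: bystander: small plain cardboard carton, 50 x 70 x 60 mm high, on the counter; origin at the centre of its underside
- pin: the rolling pin itself; origin on its lower surface half-way along as it was built (it turns about the pin as the pin rolls, so go by its centre), y = along the pin
- case: display case: low dark wood box screwed to the counter, outside 146 (x) x 426 (y) x 67 mm high, inside 130 x 410 mm, white floor 6 mm above the counter, 56 mm inside height. Two fixed clear covers, 5 mm thick, each 115 mm long, close the top over its two ends; the middle is open. Origin: centre of its underside, on the counter; axes as for the opening

How it is judged:
By the outcome, as a careful person would: the job done as asked, in the order asked, and still so for the second after the job is handed in, while the arm keeps its last pose, push and grip.
It also fails if it takes over 42 s, if anything falls off the work surface, if the arm or the gripper's body presses on something with over 40 N, if the wrist force passes 120 N, or if a joint passes its speed limit or range.

## Working session

There is one attempt and no reset: what is moved stays moved. The work goes in short steps, Python scripts to look and compute and a shell command to move; the robot and the scene stay as the last step left them, time stands still between calls to the robot, and variables do not carry over. Pictures are saved under pics/ and viewed, about 8 in all and at most 12, crops included, and the job is handed in when it is done.

```bash
mkdir -p pics; ls; cat > h.py <<'E'
import numpy as np, cv2
from workcell import bot
from scipy.spatial.transform import Rotation as R
def rot(o):
    o=np.array(o,float)
    return o if o.shape==(3,3) else (R.from_euler('xyz',o,degrees=True).as_matrix() if o.size==3 else R.from_quat(o).as_matrix())
def ray(p,uv,z):
    d=rot(p['orientation'])@np.linalg.inv(p['mtx'])@np.array([uv[0],uv[1],1.]); o=np.array(p['origin'])
    return o+d*(z-o[2])/d[2]
def proj(p,X):
    c=rot(p['orientation']).T@(np.array(X)-p['origin']); q=np.array(p['mtx'])@c; return q[:2]/q[2]
def save(p,n): cv2.imwrite('pics/'+n+'.png',cv2.cvtColor(p['frame'],cv2.COLOR_RGB2BGR))
E
python3 - <<'E'
from h import *
print(bot.get_obs(), bot.grip_point_offset)
for c in ['top','scene']:
    p=bot.camera(c); save(p,c+'0'); print(c,p['origin'],p['orientation'],p['mtx'])
    for n in ['pin','case','pin_center','jar','tin','carton']:
        r=bot.cut_out(p,n)[:2]
        for k in r:
            print(n,k['confidence'],k['box'], ray(p,((k['box'][0]+k['box'][2])/2,(k['box'][1]+k['box'][3])/2),0.02).round(3))
E
```

```text
pics
{'time': 0.0, 'q': array([6.69807528e+01, 5.01103306e+00, 1.00343281e+01, 9.50969158e+01,
       6.59318512e-05, 9.00003752e+01]), 'qd': array([ 0.05392515,  0.05120574,  0.05241129,  0.00811887, -0.02424176,
        0.06071938]), 'joint_efforts': array([ 6.27530881e-04, -5.20391178e+01,  4.64799142e+01,  1.64874044e-02,
        4.00411045e-05,  3.14685920e-06]), 'ee_pos': array([0.21498958, 0.50601187, 0.23058256]), 'tcp_rot': array([-8.99999346e+01,  7.36208249e-02,  6.69803776e+01]), 'wrist_force': array([ 0.06930548, -0.66969652,  0.16085342]), 'torque': array([ 0.03124485,  0.00785995, -0.00176431]), 'opening': 0.08508573776164469} 0.0187
top [0.39456584 0.01601741 0.81402993] [-1.64581076e+02  2.74349650e-02 -9.52075632e+01] [[581.38998938   0.         319.6938053 ]
 [  0.         581.38998938 235.35704191]
 [  0.           0.           1.        ]]
pin 0.78 [258.8, 253.2, 389.5, 333.8] [ 0.529 -0.002  0.02 ]
case 0.94 [149.7, 157.4, 481.1, 428.2] [0.531 0.01  0.02 ]
pin_center 0.58 [260.0, 256.1, 387.0, 338.2] [ 0.524 -0.001  0.02 ]
jar 0.9 [225.2, 168.6, 274.6, 227.1] [0.678 0.092 0.02 ]
jar 0.35 [304.6, 121.0, 353.7, 183.8] [ 0.738 -0.029  0.02 ]
tin 0.63 [147.8, 158.2, 480.4, 425.8] [0.533 0.012 0.02 ]
carton 0.59 [157.3, 206.5, 224.4, 276.2] [0.62  0.179 0.02 ]
scene [ 1.05225364 -0.32110509  0.61238305] [-133.70933295    0.9526764    51.96011209] [[568.52286174   0.         315.60082789]
 [  0.         568.52286174 233.67712624]
 [  0.           0.           1.        ]]
pin 0.59 [254.0, 186.2, 324.4, 262.6] [0.516 0.034 0.02 ]
case 0.71 [147.7, 130.3, 378.1, 376.4] [ 0.542 -0.032  0.02 ]
pin_center 0.88 [251.1, 184.9, 320.5, 263.8] [0.513 0.03  0.02 ]
jar 0.97 [365.5, 221.0, 412.1, 289.3] [0.66  0.108 0.02 ]
tin 0.66 [319.0, 281.1, 373.7, 358.8] [ 0.711 -0.016  0.02 ]
carton 0.74 [384.0, 181.2, 427.4, 245.3] [0.61  0.191 0.02 ]
```

View pics/top0.png

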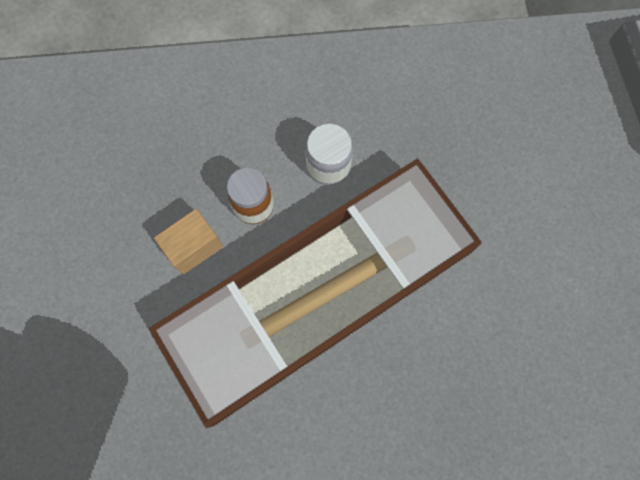

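View pics/scene0.png

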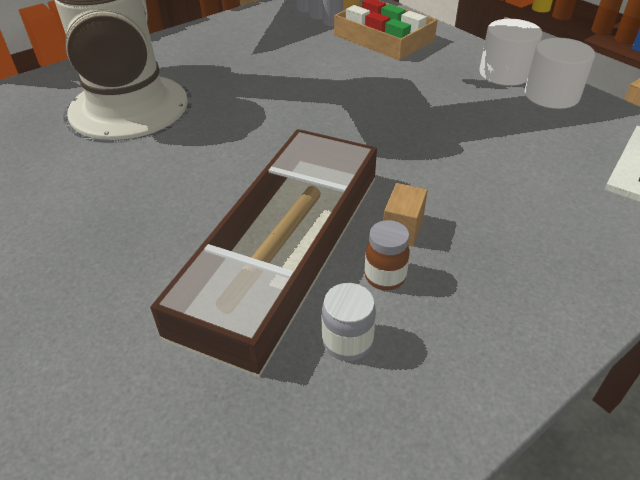

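Top view: the case's top corners are at about (152,328), (209,426), (480,242) and (417,160). The strips run (232,285)-(283,368) and (352,209)-(407,286). The pin's ends show through the covers at about (245,341) and (412,243).

```bash
python3 - <<'E'
from h import *
p=bot.camera('top')
c=np.array([ray(p,u,.067) for u in [(152,328),(209,426),(480,242),(417,160)]]); print(c.round(3), c.mean(0).round(4))
print([np.linalg.norm(c[i]-c[(i+1)%4]).round(3) for i in range(4)])
a=c[2]+c[3]-c[0]-c[1]; print('case axis yaw toward -y end',np.degrees(np.arctan2(a[1],a[0])))
b=c[2]-c[3]+c[1]-c[0];print('short axis',np.degrees(np.arctan2(b[1],b[0])))
e=np.array([ray(p,u,.019) for u in [(245,341),(412,243)]]);print('ends',e.round(3),np.linalg.norm(e[0]-e[1]),e.mean(0))
# axis from segmentation, mid strip, opening part
k=bot.cut_out(p,'pin')[0];m=k['region'].astype(np.uint8)
ys,xs=np.nonzero(m); l=cv2.fitLine(np.c_[xs,ys].astype(np.float32),cv2.DIST_HUBER,0,.01,.01).ravel()
P=[ray(p,l[2:]+t*l[:2],.022) for t in(-50,50)];d=P[1]-P[0];print('axis yaw',np.degrees(np.arctan2(d[1],d[0])),P)
for n in [(232,285),(283,368),(352,209),(407,286)]: print(ray(p,n,.067).round(3))
s=bot.camera('scene')
for u in [(298,131),(376,149),(258,374),(155,308)]: print('scene corner',ray(s,u,.067).round(3))
print([ray(s,u,.019).round(3) for u in [(314,191),(227,302)]])
E
```

```text
[[ 0.497  0.222  0.067]
 [ 0.371  0.154  0.067]
 [ 0.571 -0.214  0.067]
 [ 0.695 -0.146  0.067]] [0.5337 0.0042 0.067 ]
[np.float64(0.143), np.float64(0.419), np.float64(0.141), np.float64(0.418)]
case axis yaw toward -y end -61.594046807203
short axis -151.55279149252306
ends [[ 0.475  0.11   0.019]
 [ 0.59  -0.132  0.019]] 0.2687807781464903 [ 0.53232776 -0.01099254  0.019     ]
axis yaw -64.74683525277239 [array([0.49913696, 0.06197993, 0.022     ]), array([ 0.55796334, -0.062732  ,  0.022     ])]
[0.543 0.117 0.067]
[0.432 0.059 0.067]
[ 0.633 -0.049  0.067]
[ 0.521 -0.109  0.067]
scene corner [0.378 0.157 0.067]
scene corner [0.501 0.224 0.067]
scene corner [ 0.734 -0.164  0.067]
scene corner [ 0.577 -0.211  0.067]
[array([0.476, 0.114, 0.019]), array([ 0.587, -0.121,  0.019])]
```

```bash
cat >> h.py <<'E'
def go(pos,yaw,tilt=0):
    "print shift (mm, tool axes) and rotvec to TCP pos, tool x at yaw, tilt about tool x"
    o=bot.get_obs(); C=rot(o['tcp_rot']); T=R.from_euler('xyz',[-90,0,yaw],degrees=True)*R.from_rotvec([np.radians(tilt),0,0])
    print((C.T@(np.array(pos)-o['ee_pos'])*1000).round(1).tolist(), (R.from_matrix(C.T)*T).as_rotvec().round(3).tolist())
E
python3 -c "
from h import *
go([.511,.034,.2],25.3)"
```

```text
[-318.9, 31.3, -457.0] [-0.0, 0.727, 0.0]
```

```bash
python3 -m inch '[[[-29,3,-42],[0,0.07,0],60],[[-58,6,-83],[0,0.14,0],60],[[-87,9,-125],[0,0.21,0],60],[[-116,11,-166],[0,0.28,0],60],[[-145,14,-208],[0,0.35,0],60],[[-174,17,-249],[0,0.42,0],60],[[-203,20,-291],[0,0.49,0],60],[[-232,23,-332],[0,0.56,0],60],[[-261,26,-374],[0,0.63,0],60],[[-290,28,-415],[0,0.69,0],60],[[-319,31,-457],[0,0.727,0],60],[[-319,31,-457],[0,0.727,0],60],[[-319,31,-457],[0,0.727,0],60],[[-319,31,-457],[0,0.727,0],60],[[-319,31,-457],[0,0.727,0],60],[[-319,31,-457],[0,0.727,0],60]]' 
python3 - <<'E'
from h import *
o=bot.get_obs();print(o['ee_pos'],o['tcp_rot'],o['q'],o['opening'],o['time'])
p=bot.camera('wrist');save(p,'w1')
for k in bot.cut_out(p,'pin')[:2]:
    print(k['confidence'],k['box'],k['region'].sum())
    if k['region'].sum():
        ys,xs=np.nonzero(k['region']);l=cv2.fitLine(np.c_[xs,ys].astype(np.float32),cv2.DIST_HUBER,0,.01,.01).ravel()
        P=[ray(p,l[2:]+t*l[:2],.021) for t in(-80,80)];d=P[1]-P[0];print(l,P,np.degrees(np.arctan2(d[1],d[0])))
E
```

```text
time: 2.45
ee_pos: [0.5106, 0.0351, 0.2007]
tcp_rot: [-90.0, -0.0, 25.4]
wrist_force: [0.6, 0.6, -0.3]
opening: 0.0602
[0.51056505 0.03510451 0.20067303] [-9.00050631e+01 -3.46443154e-02  2.54433859e+01] [ 3.92879691e+00 -8.37192429e-01  6.90429689e-01  9.14935348e+01
  7.99505300e-03  6.84854149e+01] 0.060167775792601505 2.45
0.82 [308.1, 159.0, 335.8, 365.2] 5250
[ 1.7652066e-03 -9.9999845e-01  3.1997250e+02  2.6075497e+02] [array([ 0.56751357, -0.08185777,  0.021     ]), array([0.49700304, 0.06645995, 0.021     ])] 115.42650461464277
0.18 [451.5, 322.9, 508.2, 352.8] 1074
[9.6574789e-01 2.5948229e-01 4.7839963e+02 3.3374805e+02] [array([ 0.62806691, -0.01794022,  0.021     ]), array([0.79757413, 0.00964193, 0.021     ])] 9.242148465709377
```

View pics/w1.png

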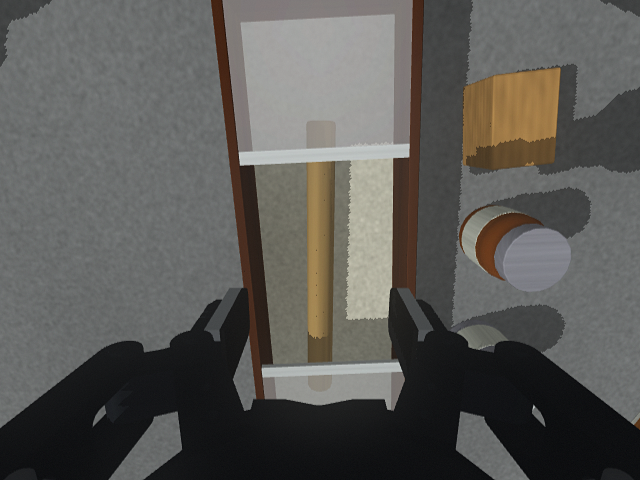

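Wrist view: the pin runs vertically at column 320, with end a at about (321,121) and end b at about (320,390). The strip edges are at about (320,161) for +y and (325,365) for −y. The tool is lined up with the pin.

```bash
python3 - <<'E'
from h import *
p=bot.camera('wrist');o=bot.get_obs();C=rot(o['tcp_rot'])
f=lambda u,z:(C.T@(ray(p,u,z)-o['ee_pos'])*1000).round(1)
for n,u,z in [('a',(321,122),.02),('b',(320,390),.02),('strip+',(320,160),.067),('strip-',(325,365),.067),('wallL',(250,250),.067),('wallR',(398,250),.067)]: print(n,f(u,z))
# strips' open edges
E
```

```text
a [  1.8 180.5  85.1]
b [   1.4  180.6 -190.7]
strip+ [  0.8 133.5  55.1]
strip- [   5.7  133.6 -126.3]
wallL [-56.6 133.5 -17.2]
wallR [ 65.1 133.6 -17.2]
```

```bash
python3 -m inch '[[[1.5,30,0],[0,0,0],60],[[1.5,60,0],[0,0,0],60],[[1.5,90,0],[0,0,0],60],[[1.5,120,0],[0,0,0],60],[[1.5,145,0],[0,0,0],60],[[1.5,165,0],[0,0,0],60],[[1.5,178,0],[0,0,0],60],[[1.5,186,0],[0,0,0],60],[[1.5,190,0],[0,0,0],60],[[1.5,191,0],[0,0,0],60],[[1.5,191,0],[0,0,0],60],[[1.5,191,0],[0,0,0],60]]' 40
python3 -m inch '[[[0,0,0],[0,0,0],45],[[0,0,0],[0,0,0],35],[[0,0,0],[0,0,0],28],[[0,0,0],[0,0,0],20],[[0,0,0],[0,0,0],15],[[0,0,0],[0,0,0],10],[[0,0,0],[0,0,0],10],[[0,0,0],[0,0,0],10]]' 60
```

```text
time: 3.8
ee_pos: [0.5149, 0.0362, 0.0111]
tcp_rot: [-90.1, -0.4, 25.5]
wrist_force: [9.8, 4.8, -3.4]
opening: 0.0598
time: 4.6
ee_pos: [0.5149, 0.0362, 0.0116]
tcp_rot: [-90.1, -0.4, 25.4]
wrist_force: [-2.0, -0.4, 4.9]
opening: 0.0234
```

```bash
python3 -m inch '[[[0,-3,0],[0,0,0],10],[[0,-6,0],[0,0,0],10],[[0,-8,0],[0,0,0],10],[[0,-8,0],[0,0,0],10]]'
python3 - <<'E'
from h import *
p=bot.camera('wrist');save(p,'w2');s=bot.camera('scene');save(s,'s2')
a=cv2.imread('pics/w2.png');b=cv2.imread('pics/s2.png')[90:390,100:420]
cv2.imwrite('pics/c2.png',np.hstack([cv2.resize(a,(400,300)),cv2.resize(b,(320,300))]))
E
```

```text
time: 5.0
ee_pos: [0.515, 0.0361, 0.0198]
tcp_rot: [-90.1, -0.4, 25.4]
wrist_force: [0.3, -0.4, -1.2]
opening: 0.0238
```

View pics/c2.png

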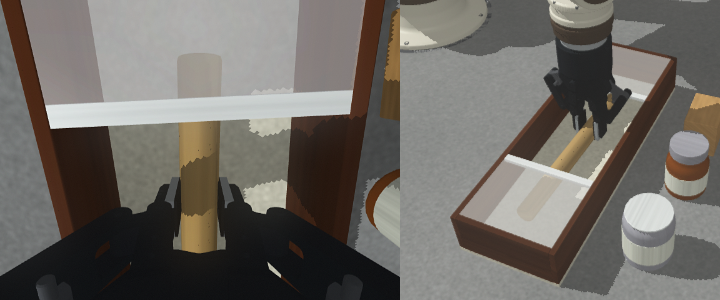

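The grip holds: the pin came up about 8 mm and the wrist force shows about 1 N. In the wrist view (left half), end a is at (200,55) and the strip edge at (200,122). Next I slide the pin towards its −y end.

```bash
python3 -m inch '[[[0,0,-5],[0,0,0],10],[[0,0,-11],[0,0,0],10],[[0,0,-17],[0,0,0],10],[[0,0,-23],[0,0,0],10],[[0,0,-29],[0,0,0],10],[[0,0,-35],[0,0,0],10],[[0,0,-40],[0,0,0],10],[[0,0,-43],[0,0,0],10],[[0,0,-43],[0,0,0],10],[[0,0,-43],[0,0,0],10]]' 70
python3 - <<'E'
from h import *
p=bot.camera('wrist');save(p,'w3');s=bot.camera('top');save(s,'t3')
a=cv2.imread('pics/w3.png');b=cv2.imread('pics/t3.png')[140:440,130:500]
cv2.imwrite('pics/c3.png',np.hstack([cv2.resize(a,(400,300)),b]))
E
```

```text
time: 6.1
ee_pos: [0.5332, -0.0027, 0.0195]
tcp_rot: [-90.1, -0.4, 25.4]
wrist_force: [-0.1, 0.4, -2.0]
opening: 0.0234
```

View pics/c3.png

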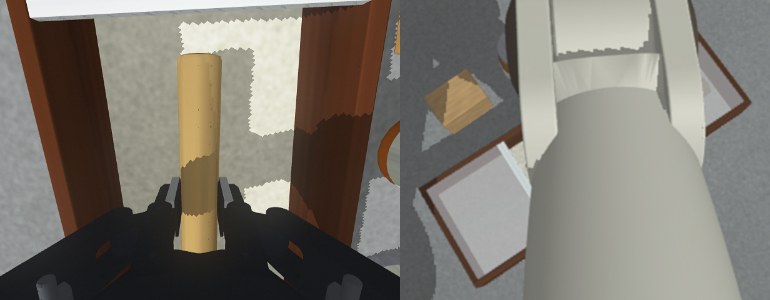

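End a, at (200,55) in the left half, is now inside the opening and clear of the strip edge at (200,18). Next I tilt end a up.

```bash
python3 -c "
from h import *
p=bot.camera('wrist');o=bot.get_obs();C=rot(o['tcp_rot'])
for u,z in [((320,29),.067),((320,86),.032)]: print((C.T@(ray(p,u,z)-o['ee_pos'])*1000).round(1))"
python3 -m inch '[[[0,-4,0],[0.025,0,0],10],[[0,-8,0],[0.05,0,0],10],[[0,-13,-1],[0.08,0,0],10],[[0,-17,-1],[0.11,0,0],10],[[0,-22,-2],[0.14,0,0],10],[[0,-26,-2],[0.17,0,0],10],[[0,-31,-3],[0.2,0,0],10],[[0,-34,-3],[0.22,0,0],10],[[0,-35,-3],[0.227,0,0],10],[[0,-35,-3],[0.227,0,0],10],[[0,-35,-3],[0.227,0,0],10]]'
python3 - <<'E'
from h import *
p=bot.camera('wrist');save(p,'w4');s=bot.camera('scene');save(s,'s4')
a=cv2.imread('pics/w4.png');b=cv2.imread('pics/s4.png')[110:390,120:420]
cv2.imwrite('pics/c4.png',np.hstack([cv2.resize(a,(320,420)),cv2.resize(b,(450,420))]))
E
```

```text
[  0.1 -47.6  94.8]
[  0.2 -12.6  87. ]
time: 7.35
ee_pos: [0.5341, -0.0052, 0.0543]
tcp_rot: [-77.1, -0.3, 25.5]
wrist_force: [0.6, 1.0, -0.8]
opening: 0.0233
```

View pics/c4.png

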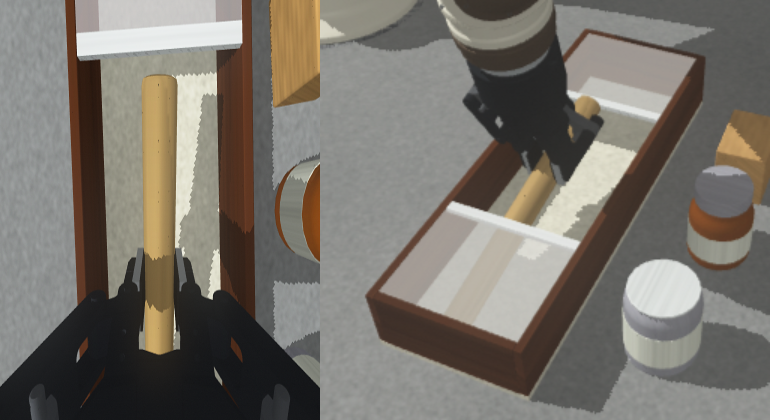

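Wrist view (left half): end a is at (159,75), short of the strip edge at (159,52), and it is up above the top. There is no contact force. The scene view shows the pin tilted, with end b under the −y cover. Next I draw it out along its axis, tilting further as I go.

```bash
python3 -m inch '[[[0,0,5],[0,0,0],10],[[0,0,10],[0,0,0],10],[[0,0,15],[0,0,0],10],[[0,0,20],[0,0,0],10],[[0,0,25],[0.008,0,0],10],[[0,-0.5,30],[0.016,0,0],10],[[0,-0.8,35],[0.025,0,0],10],[[0,-1,40],[0.035,0,0],10],[[0,-1,40],[0.035,0,0],10],[[0,-1,40],[0.035,0,0],10]]'
python3 - <<'E'
from h import *
p=bot.camera('wrist');save(p,'w5');s=bot.camera('scene');save(s,'s5')
a=cv2.imread('pics/w5.png');b=cv2.imread('pics/s5.png')[110:390,120:420]
cv2.imwrite('pics/c5.png',np.hstack([cv2.resize(a,(320,420)),cv2.resize(b,(450,420))]))
E
```

```text
time: 8.45
ee_pos: [0.5174, 0.0299, 0.0643]
tcp_rot: [-75.1, -0.4, 25.5]
wrist_force: [0.4, 0.6, -1.7]
opening: 0.0238
```

View pics/c5.png

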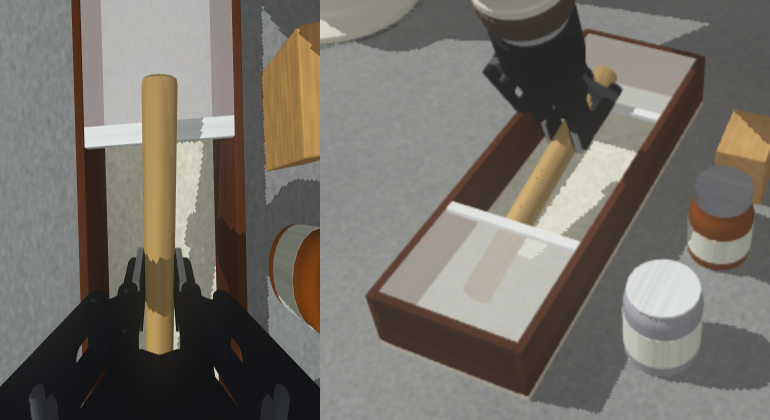

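End a is now out over the +y cover, with no contact force. I keep drawing.

```bash
python3 -m inch '[[[0,-1,7],[0.015,0,0],10],[[0,-2,14],[0.03,0,0],10],[[0,-3,21],[0.045,0,0],10],[[0,-4,28],[0.06,0,0],10],[[0,-5,34],[0.075,0,0],10],[[0,-6,40],[0.087,0,0],10],[[0,-8,50],[0.1,0,0],10],[[0,-10,60],[0.114,0,0],10],[[0,-13,70],[0.127,0,0],10],[[0,-15,80],[0.14,0,0],10],[[0,-16.5,90],[0.14,0,0],10],[[0,-18,100],[0.14,0,0],10],[[0,-19,110],[0.14,0,0],10],[[0,-19,110],[0.14,0,0],10],[[0,-19,110],[0.14,0,0],10]]'
python3 - <<'E'
from h import *
s=bot.camera('scene');save(s,'s6')
cv2.imwrite('pics/c6.png',cv2.imread('pics/s6.png')[60:400,120:440])
go([.511,.044,.24],28.4)
print(bot.get_obs()['q'])
E
```

```text
time: 10.05
ee_pos: [0.4735, 0.1214, 0.1111]
tcp_rot: [-67.1, -0.4, 25.5]
wrist_force: [-0.1, -0.8, -1.8]
opening: 0.0233
[1.4, -152.3, -28.7] [-0.4, -0.049, 0.016]
[ 2.2253999   3.69201838 -7.2895973  88.18621373 21.12722162 64.94570638]
```

View pics/c6.png

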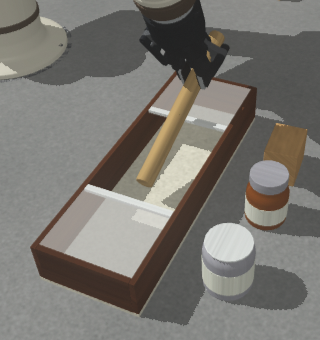

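End b (crop (147,183)) is past the −y strip and inside the opening. I lift straight up, then level it over the opening.

```bash
python3 -m inch '[[[0,-8,3],[0,0,0],10],[[0,-18,8],[0,0,0],10],[[0,-32,14],[0,0,0],10],[[0,-48,20],[0,0,0],10],[[0,-64,27],[0,0,0],10],[[0,-80,34],[0,0,0],10],[[0,-92,39],[0,0,0],10],[[0,-100,42],[0,0,0],10],[[0,-104,44],[0,0,0],10],[[0,-104,44],[0,0,0],10],[[0,-104,44],[0,0,0],10]]'
python3 -c "
from h import *
go([.508,.051,.225],25.4)"
```

```text
time: 11.2
ee_pos: [0.4728, 0.1209, 0.2233]
tcp_rot: [-67.0, -0.3, 25.5]
wrist_force: [-0.3, 0.4, -1.1]
opening: 0.0236
[1.8, -32.1, -71.3] [-0.401, 0.003, 0.005]
```

```bash
python3 -m inch '[[[0,-2,-4],[-0.025,0,0],10],[[0,-5,-11],[-0.06,0,0],10],[[0,-8,-18],[-0.1,0,0],10],[[1,-11,-25],[-0.14,0,0],10],[[1,-14,-32],[-0.18,0,0],10],[[1,-17,-39],[-0.22,0,0],10],[[1,-21,-46],[-0.26,0,0],10],[[1,-24,-53],[-0.3,0,0],10],[[2,-27,-60],[-0.34,0,0],10],[[2,-30,-66],[-0.37,0,0],10],[[2,-31,-70],[-0.39,0,0],10],[[2,-32,-71],[-0.401,0.003,0.005],10],[[2,-32,-71],[-0.401,0.003,0.005],10],[[2,-32,-71],[-0.401,0.003,0.005],10],[[2,-32,-71],[-0.401,0.003,0.005],10]]'
python3 - <<'E'
from h import *
p=bot.camera('scene');save(p,'s7');w=bot.camera('wrist');save(w,'w7');t=bot.camera('top');save(t,'t7')
cv2.imwrite('pics/c7.png',np.hstack([cv2.resize(cv2.imread('pics/s7.png'),(480,360)),cv2.resize(cv2.imread('pics/w7.png')[:, 140:500],(270,360))]))
o=bot.get_obs();C=rot(o['tcp_rot']);print(o['ee_pos'],o['tcp_rot'])
for n,s in [('a',82.2),('b',-187.8),('c',-52.8)]:
    X=o['ee_pos']+C@np.array([0,-.008,s/1000]); print(n,X.round(4),proj(p,X).round()*.75,proj(w,X).round())
for n in ['jar','tin','carton']:
    for k in bot.search_frame(p,n)[:1]: print(n,k)
E
```

```text
time: 12.7
ee_pos: [0.508, 0.0514, 0.225]
tcp_rot: [-90.0, 0.0, 25.4]
wrist_force: [0.5, -0.4, -0.4]
opening: 0.0232
[0.50806783 0.05138907 0.22501009] [-9.00064531e+01  2.58821560e-03  2.53758645e+01]
a [0.4728 0.1257 0.233 ] [237.    50.25] [319. 102.]
b [ 0.5886 -0.1183  0.233 ] [153.75 132.  ] [319. 612.]
c [0.5307 0.0037 0.233 ] [201.    86.25] [319. 414.]
jar {'box': [367.1, 219.5, 411.7, 290.1], 'confidence': 0.62}
tin {'box': [319.4, 281.5, 373.7, 360.6], 'confidence': 0.73}
carton {'box': [381.9, 180.8, 429.3, 246.6], 'confidence': 0.55}
```

View pics/c7.png

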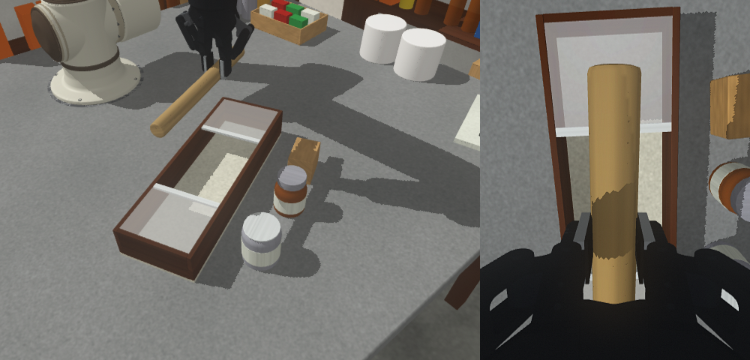

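Scene view: end b shows at about (157,130) against (154,132) predicted for a level pin. The jar, tin and carton boxes match the first picture. I'm handing in.

```bash
python3 -m inch '[[[0,0,0],[0,0,0],10],[[0,0,0],[0,0,0],10],[[0,0,0],[0,0,0],10]]'; python3 -c "
from h import *
print(bot.job_done())"
```

```text
time: 13.3
ee_pos: [0.5081, 0.0514, 0.2251]
tcp_rot: [-90.0, -0.0, 25.4]
wrist_force: [-0.8, -0.1, -1.7]
opening: 0.0232
the job is handed in; nothing more can be done
None
```

The rolling pin is out of the case, and the job was handed in at about 13 s with the pin still gripped, level and still above the opening. I gripped it about 5 cm from its centre and slid it towards its −y end. I then tilted end a up through the opening and drew the pin out along its axis, steepening the tilt to about 23°. Finally I lifted it, levelled it and centred it over the opening.

**Last checks:**
- **Height:** the pin's axis is at about 0.233 m, so its underside is about 15 cm above the case's top.
- **Level:** the tool reads level. End b appeared about 4 pixels from where a level pin should be, at full picture scale.
- **Grip:** the opening reads 23.2 mm on the 26 mm pin, a little under its diameter, but nothing slipped.
- **Bystanders:** the jar, tin and carton show in the scene camera within a few pixels of where they started.
- **Forces:** readings at the end of each move stayed within a few newtons, except about 11 N sideways at the end of the descent. A finger had probably brushed the case wall there, before the grip; it went away once the fingers closed.

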